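# Stack two filter plates in an inclined holder, pressing each one flat

## Task

Build the filter stack in the tilted holder: lay the thick grooved plate between its guides, let go of it, and press it down with the fingers until you feel it lie flat on the bed; only then lay the thinner plate with the two ports on top of it, let go, and press that one flat as well. Lay the plates in rather than dropping them, leave both lying flat and square in the holder, and do not disturb the other things on the bench.

Things in the scene. Friction and masses are not known exactly. Their poses are not given: they have to be found in the camera images.
- holder: Aluminium holder, lined slick, on a fixed grey stand (foot 190 x 130 mm); its bed is tilted 30 degrees and faces away from the robot. Origin: centre of the bed's surface, 88 mm above the bench; z square out of the bed (up and away from the robot), x up the slope (towards the robot), y across. Takes a stack of plates 140 mm (x) by 60 mm (y). Upper end: low wall at x = 74.5 mm, 16 mm high.
- stop (a point): Middle of the inner face of the holder's lower end wall, on the bed (71 mm down the slope from the bed's centre). The wall stands 48 mm above the bed, the four corner guides 36 mm, then flaring out to 48 mm. Guides: 66 mm apart inside; each covers 44 to 70 mm from the middle along the slope, so both sides are open for fingers over the middle 88 mm. Plates slide down against the wall.
- catch (a joint): Sprung steel roller across the holder's upper end (36 mm diameter, axis across, 34.5 mm above the bed, nose at x = 67 mm of the holder); value = how far it is pushed back up the slope, 0 to 0.010 m. A plate let go above it hangs proud or cocked with its upper end on the roller; about 6 to 10 N on its middle, square to the bed, snap it past and flat. The ported plate, when home, holds it back 2 mm.
- thick_mid (a point): Centre (half-way up) of the thick plate: off-white polymer, 140 x 60 x 24 mm, about 0.19 kg, flat top with four fine grey grooves along it, both ends alike. x along its length, y across, z out of its top. Starts lying flat on the bench. Goes in first: when it lies flat in the holder this point is 12 mm above the bed.
- thin_mid (a point): Centre (half-way up the flat plate) of the ported plate: off-white polymer, 140 x 60 x 14 mm, about 0.13 kg; two round ports (20 mm diameter, 12 mm high) on its top, 47 mm either side of the middle, flat between them. x along its length, y across, z out of its top. Starts lying flat on the bench. When flat on the thick plate in the holder this point is 31 mm above the bed.
- amber: Bystander: amber bottle, 80 mm diameter, 170 mm high; origin at the centre of its foot.
- flask: Bystander: conical glass flask, 82 mm diameter, 118 mm high; origin at the centre of its foot.
- beaker: Bystander: glass beaker, 80 mm diameter, 100 mm high; origin at the centre of its foot.
- wrench: Bystander: steel wrench 150 mm long lying on the bench; long axis its x.
There are look-alikes about, which are no part of the job. What is shaped like the part that bears thick_mid but yellow is not meant. What is shaped like the part that bears thin_mid but pink is not meant.

How it is judged:
On the way, in this order (a step that is already met when the one before it is completed fails the run):
1. the thick plate has been laid in the holder, between the guides, and let go (x of thick_mid in the frame of holder between -0.012 and 0.012 m and y of thick_mid in the frame of holder between -0.006 and 0.006 m and z of thick_mid in the frame of holder between 0.008 and 0.062 m and angle between the z axis of thick_mid and the z axis of holder, either way round below 0.4 rad and angle between the x axis of thick_mid and the x axis of holder, either way round below 0.45 rad and contact force between the fingers and thick below 0.1 N), for 0.15 s.
2. the thick plate is pressed with the fingers (more than about 3 N) and lies flat on the holder's bed (x of thick_mid in the frame of holder between -0.006 and 0.006 m and y of thick_mid in the frame of holder between -0.005 and 0.005 m and z of thick_mid in the frame of holder between 0.008 and 0.014 m and angle between the z axis of thick_mid and the z axis of holder, either way round below 0.03 rad and angle between the x axis of thick_mid and the x axis of holder, either way round below 0.1 rad and contact force between the fingers and thick above 3 N and contact force between thick and holder above 4 N), for 0.1 s.
3. the ported plate has been laid on the thick plate and let go (x of thin_mid in the frame of holder between -0.012 and 0.012 m and y of thin_mid in the frame of holder between -0.006 and 0.006 m and z of thin_mid in the frame of holder between 0.027 and 0.061 m and angle between the z axis of thin_mid and the z axis of holder, either way round below 0.4 rad and angle between the x axis of thin_mid and the x axis of holder, either way round below 0.45 rad and contact force between the fingers and thin below 0.1 N), for 0.15 s.
4. the ported plate is pressed with the fingers (more than about 3 N) and lies flat on the thick plate (x of thin_mid in the frame of holder between -0.006 and 0.006 m and y of thin_mid in the frame of holder between -0.005 and 0.005 m and z of thin_mid in the frame of holder between 0.027 and 0.033 m and angle between the z axis of each of thin_mid, thick_mid and the z axis of holder, either way round below 0.03 rad and angle between the x axis of each of thin_mid, thick_mid and the x axis of holder, either way round below 0.1 rad and x of thick_mid in the frame of holder between -0.006 and 0.006 m and y of thick_mid in the frame of holder between -0.005 and 0.005 m and z of thick_mid in the frame of holder between 0.008 and 0.014 m and contact force between the fingers and thin above 3 N and contact force between thin and thick above 3.5 N), for 0.1 s.
At the end, for the whole second after the job is handed in: Both plates at rest in the holder, the thick one flat on the bed, the ported one flat on it: each within 2 mm of home height, parallel to the bed within 0.03 rad, long sides aligned within 0.1 rad, centre within 6 mm (along the slope) and 5 mm (across) of the bed's middle (x of thick_mid in the frame of holder between -0.006 and 0.006 m and y of thick_mid in the frame of holder between -0.005 and 0.005 m and z of thick_mid in the frame of holder between 0.008 and 0.014 m and angle between the z axis of each of thick_mid, thin_mid and the z axis of holder, either way round below 0.03 rad and angle between the x axis of each of thick_mid, thin_mid and the x axis of holder, either way round below 0.1 rad and x of thin_mid in the frame of holder between -0.006 and 0.006 m and y of thin_mid in the frame of holder between -0.005 and 0.005 m and z of thin_mid in the frame of holder between 0.027 and 0.033 m and linear speed of each of thick, thin below 0.02 m/s); the robot touches nothing.
It fails at once if one of the bystanders (bottle, flask, beaker, wrench) is pushed more than 30 mm from its place (distance of any of amber, flask, beaker, wrench from where it was at the start of the episode above 0.03 m).
It fails at once if the thick plate is dropped (falls freely from more than about 4 cm) (contact force between the fingers and thick below 0.1 N and linear speed of thick above 0.9 m/s).
It fails at once if the ported plate is dropped (falls freely from more than about 4 cm) (contact force between the fingers and thin below 0.1 N and linear speed of thin above 0.9 m/s).
It also fails if it takes over 67 s, if anything falls off the work surface, if the arm or the gripper's body presses on something with over 40 N, if the wrist force passes 120 N, or if a joint passes its speed limit or range.

## Robot

A 7-joint arm with a two-finger parallel gripper is mounted at the origin on the work surface. World frame = base frame: x ahead of the robot, y to its left, z up, the work surface at z = 0. Lengths are in m, angles in rad, forces in N, time in s.
With the tool pointing down it reaches from about 0.425 to 1.025 m from the base axis. Payload 9.4 kg.
Tool frame: the origin (TCP) lies on the centre line of the jaws, within the pads' length; the fingertips stand 22 mm ahead of it and the grasp point (between the pads) lies 3 mm ahead of it (bot.tcp_to_tips is the distance from the TCP to the fingertips, in m); z points along the fingers, y is the line along which they close (so a half turn about z gives the same grasp; the last joint's range is limited). The gripper opens to 85 mm and grips with 20 to 120 N. Pads are 22 mm wide; open, the fingers measure 114 mm over their backs; the gripper's body (76 mm by 85 mm) begins 54 mm behind the grasp point. The pads swing forward as they close: fully open they stand 13 mm farther back than shut.
Start: joints at [-1.287, 0.599, -0.003, 1.599, 0.002, 0.943, -0.08], TCP at [0.256, 0.678, 0.253] pointing down, gripper open.
Joint ranges: [-2.57, 2.57], [-0.35, 1.97], [-1.29, 1.29], [0.11, 2.56], [-1.05, 4.19], [0.11, 1.86], [-2.63, 2.63]. Speed limits (rad/s): [2.22, 2.22, 3.01, 3.01, 3.14, 3.14, 3.14].

## Interface

Orientations are given as [roll, pitch, yaw] about the fixed x, y, z axes, in that order (R = Rz(yaw) Ry(pitch) Rx(roll)).
In Python, from workcell import bot gives the robot as it stands. The module is installed in compiled form; this text tells all that it offers.
- The arm moves only by the shell command python3 -m crank 'ROWS' [OPENING] [FORCE]. ROWS is a JSON object of lists of equal length, an entry for each row: "translation": the shift along the tool's x, y, z in cm, a list of three; "turn": the turn about the tool's z in rad. In form: {"translation": [[tx, ty, tz], ...], "turn": [turn, ...]}. A call has exactly 10 rows; each row is the pose to reach, as a shift and turn from the pose commanded when the call began, along the tool's axes at that moment; what a row does not reach only later rows make up. A row lasts 1/10 s, in which the tool goes at most 50 mm and 8.59 degrees, less where a joint would pass 70% of its speed; a pose out of reach is approached as far as the arm can. A call with a gripper value outside its range is refused whole. OPENING is the closure in counts, from 0 (fully open) to 255 (shut), set as the call begins (- or left out, the last holds). The fingers move at their own pace and stop on an object; FORCE is the grip in N (left out, the last holds). Time passes only in rows, so rows that repeat a pose let the fingers close, or fill a call up. It gives the time, the measured TCP pose, the force, the opening and the grip force at its end, in the units of the state.
- bot.state(): the state, without advancing time (a new reading comes with each control period).
- bot.capture(name): name is "scene" or "side" or "wrist"; returns the picture (384x512x3 uint8, blue, green, red); there is no depth.
- bot.calibration(name): a dict with "mtx" (3x3 intrinsics, pixels), "xyz" and "attitude" of the camera in the world. Camera axes: x right, y down, z forward; pixel columns grow to the right and rows downward; lengths in m; the calibration is good to about 2 mm. A picture is of the moment at which its call begins: read the wrist's pose just before it. calibration takes no time and is no camera call; for the wrist camera it gives the pose at the moment of the call.
- bot.job_done(): hands the job in; it is judged then, once.
The state is a dict: "clock": time; "joint_positions": joint angles; "joint_velocities": joint speeds; "joint_torque": joint torques, N m; "tool_pos": TCP position; "ee_rot": TCP orientation; "wrist_force": force on the tool from outside, world axes, zero at the start; "ft_torque": the same for the moment, N m; "grip_width": finger opening in m; "grasp_force": force on a finger pad.
Only numpy, scipy, OpenCV 4.12 (cv2) and the standard library are available. Lean on these libraries where they do the work, as an engineer would, in place of code of your own. Each camera call takes 0.05 s, during which the arm holds its last target. There are 200 camera calls.

## Working session

There is one attempt and no reset: what is moved stays moved. The work goes in short steps, Python scripts to look and compute and a shell command to move; the robot and the scene stay as the last step left them, time stands still between calls to the robot, and variables do not carry over. Pictures are saved under pics/ and viewed, at most 10 in all, crops included, and the job is handed in when it is done.

```bash
mkdir -p pics; python3 - <<'E'
from workcell import bot
import cv2,numpy as np
print(bot.state())
for n in ("scene","side","wrist"):
    c=bot.calibration(n);print(n,{k:np.round(v,4).tolist() for k,v in c.items()})
    cv2.imwrite(f"pics/{n}0.png",bot.capture(n))
a=[cv2.imread(f"pics/{n}0.png") for n in("scene","side")]
cv2.imwrite("pics/s.png",cv2.resize(a[0],(800,600),interpolation=cv2.INTER_CUBIC))
cv2.imwrite("pics/d.png",cv2.resize(a[1],(800,600),interpolation=cv2.INTER_CUBIC))
E
```

```text
{'clock': 0.0, 'joint_positions': array([-1.28672141,  0.60013776, -0.00252563,  1.60012781,  0.00180181,
        0.94290222, -0.07979253]), 'joint_velocities': array([-0.0007599 , -0.00014991,  0.00047035,  0.00072338, -0.00043457,
        0.00022068, -0.00053216]), 'joint_torque': array([ 7.42635475e-04, -7.76461959e+01,  1.56489696e+00, -2.57996106e+01,
        1.22303099e-02,  9.32626077e-03, -4.99514738e-05]), 'tool_pos': array([0.25579337, 0.67790913, 0.2524088 ]), 'ee_rot': array([-3.14002715e+00,  1.55387478e-04,  2.78087034e+00]), 'wrist_force': array([-1.23504234, -0.1856517 , -0.09410418]), 'ft_torque': array([-0.01935782, -0.03079019, -0.01284804]), 'grasp_force': 0.0, 'grip_width': 0.08521249519960322}
scene {'mtx': [[371.9136, 0.0, 256.1733], [0.0, 371.9136, 190.9624], [0.0, 0.0, 1.0]], 'xyz': [1.3331, 0.5152, 0.7566], 'attitude': [-2.1423, 0.0009, 2.0976]}
side {'mtx': [[418.8116, 0.0, 251.2399], [0.0, 418.8116, 195.4632], [0.0, 0.0, 1.0]], 'xyz': [0.1206, -0.8385, 0.7989], 'attitude': [-2.2094, 0.0237, -0.4619]}
wrist {'mtx': [[300.4632, 0.0, 252.4329], [0.0, 300.4632, 189.7835], [0.0, 0.0, 1.0]], 'xyz': [0.1914, 0.7014, 0.3723], 'attitude': [2.871, 0.0012, 1.2097]}
```

View pics/s.png

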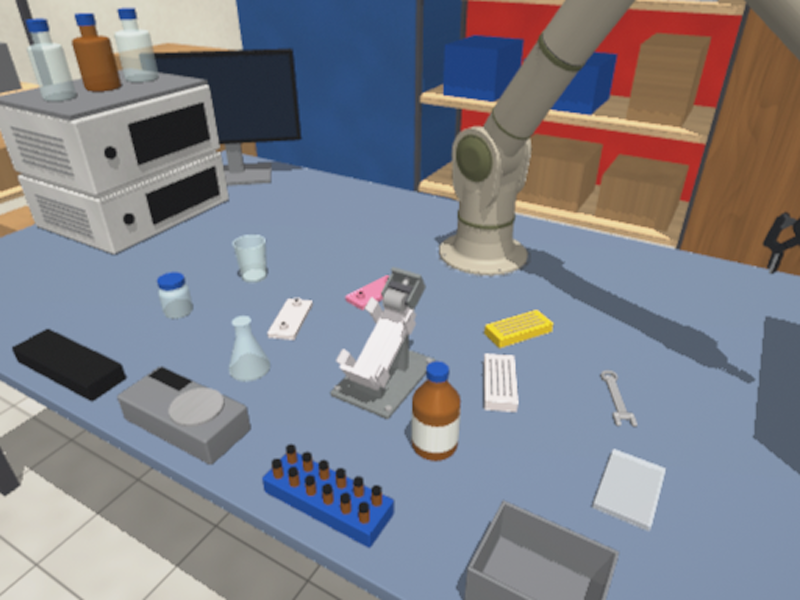

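View pics/d.png

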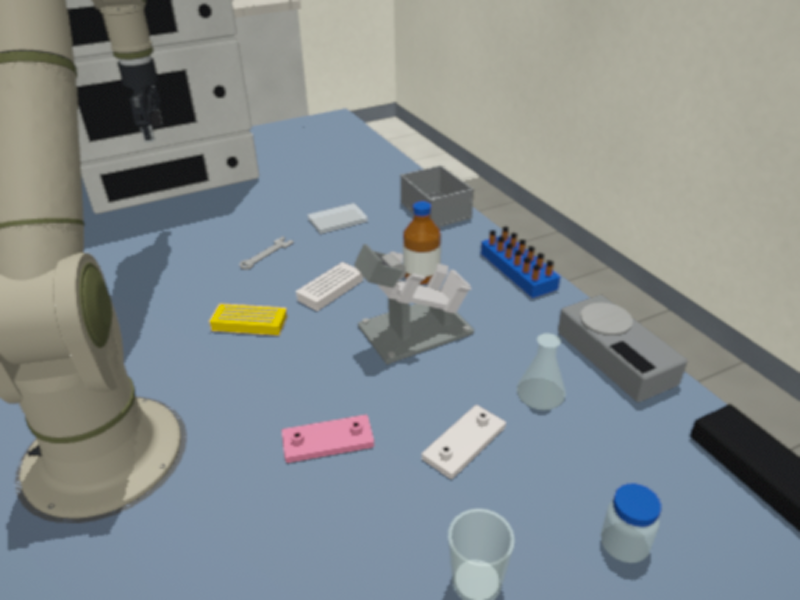

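Candidates in the scene picture (800x600 px): the thick plate is the white grooved one at (500,382), not the yellow one at (518,328). The thin plate is the white ported one at (290,318), not the pink one at (368,292). The holder is at (385,345), with the amber bottle beside it at (435,430).

```bash
cat > h.py <<'E'
from workcell import bot
import cv2,numpy as np
from scipy.spatial.transform import Rotation as R
def cam(n):
    c=bot.calibration(n); return np.array(c["mtx"]),np.array(c["xyz"]),R.from_euler("xyz",c["attitude"]).as_matrix()
def plane(c,uv,z):
    K,t,A=c; d=(A@np.linalg.solve(K,np.c_[np.atleast_2d(uv),np.ones(len(np.atleast_2d(uv)))].T)).T
    return t+d*((z-t[2])/d[:,2])[:,None]
def proj(c,P):
    K,t,A=c; q=(np.atleast_2d(P)-t)@A@K.T; return q[:,:2]/q[:,2:]
def tri(cs,uvs):
    M=[];b=[]
    for (K,t,A),uv in zip(cs,uvs):
        d=A@np.linalg.solve(K,[*uv,1]); d/=np.linalg.norm(d); N=np.eye(3)-np.outer(d,d); M.append(N); b.append(N@t)
    return np.linalg.lstsq(np.vstack(M),np.hstack(b),rcond=None)[0]
E
python3 - <<'E'
from h import *
s=cam("scene");d=cam("side");k=1/1.5625
print("tips",bot.tcp_to_tips)
pr=lambda n,c,uv,z:print(n,plane(c,np.array(uv)*k,z)[:,:].round(3).tolist())
pr("thick s",s,[(485,355),(515,355),(518,408),(484,409)],.024)
pr("thick d",d,[(297,290),(341,265),(364,270),(320,296)],.024)
pr("thin s",s,[(290,299),(312,301),(294,338),(268,334)],.014)
pr("thin d",d,[(474,405),(506,422),(448,471),(422,457)],.014)
pr("foot s",s,[(331,393),(388,415),(433,357)],.0)
pr("foot d",d,[(358,325),(387,360),(474,330)],.0)
pr("amber,flask,beaker,wrench",s,[(435,445),(248,368),(252,270),(618,395)],0)
pr("amber d",d,[(421,285),(541,395)],0)
E
```

```text
tips 0.022
thick s [[0.446, 0.197, 0.024], [0.415, 0.249, 0.024], [0.558, 0.309, 0.024], [0.591, 0.257, 0.024]]
thick d [[0.419, 0.246, 0.024], [0.536, 0.29, 0.024], [0.572, 0.248, 0.024], [0.454, 0.203, 0.024]]
thin s [[0.468, -0.29, 0.014], [0.449, -0.239, 0.014], [0.584, -0.184, 0.014], [0.601, -0.241, 0.014]]
thin d [[0.571, -0.196, 0.014], [0.596, -0.253, 0.014], [0.463, -0.295, 0.014], [0.441, -0.254, 0.014]]
foot s [[0.674, -0.023, 0.0], [0.67, 0.102, 0.0], [0.477, 0.095, -0.0]]
foot d [[0.494, 0.108, 0.0], [0.499, -0.013, 0.0], [0.687, -0.013, 0.0]]
amber,flask,beaker,wrench [[0.691, 0.211, 0.0], [0.697, -0.213, 0.0], [0.392, -0.48, 0.0], [0.403, 0.455, 0.0]]
amber d [[0.669, 0.17, 0.0], [0.693, -0.218, 0.0]]
```

```bash
python3 - <<'E'
import cv2,numpy as np
a=cv2.imread("pics/scene0.png")[165:275,170:345];b=cv2.imread("pics/side0.png")[120:310,180:340]
a=cv2.resize(a,(800,503),interpolation=cv2.INTER_CUBIC);cv2.imwrite("pics/sc.png",a)
E
```

```text
(no output)
```

View pics/sc.png

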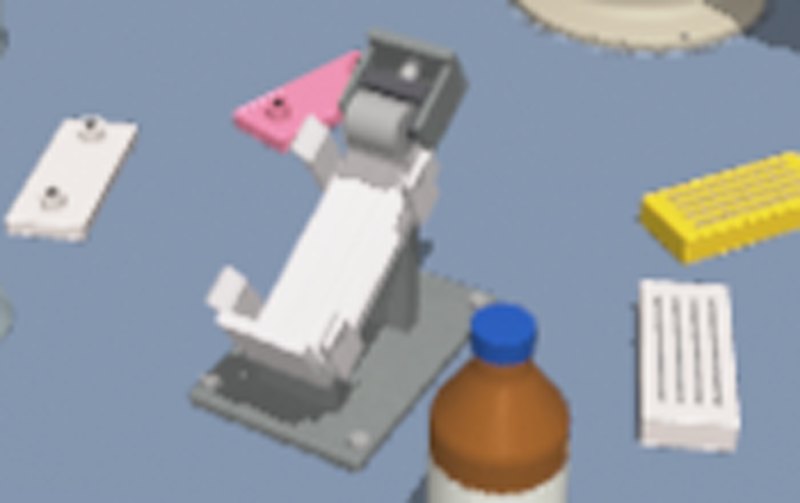

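Choices confirmed: the crop shows the white grooved plate at (688,365) and the white ported plate at (72,178), while the look-alikes are yellow and pink. Next I'll work out the move to a viewpoint over the thick plate and the holder.

```bash
cat >> h.py <<'E'
def go(target,yaw_y=None):
    """tool-frame shift (cm) and turn taking the TCP to target, tool y along world angle yaw_y (mod pi)"""
    s=bot.state(); A=R.from_euler("xyz",s["ee_rot"]).as_matrix()
    sh=A.T@(np.array(target)-s["tool_pos"])*100; a=np.arctan2(A[1,1],A[0,1]); t=0
    if yaw_y is not None: t=-((yaw_y-a+np.pi/2)%np.pi-np.pi/2)
    print("shift cm",sh.round(2).tolist(),"turn",round(t,3),"tcp",s["tool_pos"].round(4),"tilt",A[2].round(3),"clock",s["clock"])
E
python3 -c "
from h import *
go([.53,.17,.30],1.96)"
```

```text
shift cm [-43.58, -37.86, -4.69] turn -0.75 tcp [0.2558 0.678  0.2526] tilt [-0.    -0.001 -1.   ] clock 0.15
```

```bash
python3 -m crank '{"translation":[[-3,-2.5,-0.5],[-6,-5,-1],[-10,-8.5,-2],[-13.5,-11.5,-3],[-17,-15,-4],[-21,-18,-4.7],[-24,-21,-4.7],[-27.5,-24,-4.7],[-31,-27,-4.7],[-34,-29.5,-4.7]],"turn":[-0.07,-0.15,-0.22,-0.3,-0.37,-0.45,-0.52,-0.6,-0.67,-0.75]}' 0 20 && python3 -c "
from h import *
go([.53,.17,.30],1.96)"
```

```text
clock: 1.15
tool_pos: [0.4708, 0.2797, 0.3003]
ee_rot: [-3.141, -0.0, -2.751]
wrist_force: [0.4, 0.3, 0.6]
grip_width: 0.0852
grasp_force: 0.0
shift cm [-1.29, -12.4, 0.04] turn 0.002 tcp [0.4708 0.2797 0.3003] tilt [ 0.    -0.001 -1.   ] clock 1.15
```

```bash
python3 -m crank '{"translation":[[-0.3,-3,0],[-0.6,-6,0],[-1,-9,0],[-1.2,-11,0],[-1.3,-12.4,0],[-1.3,-12.4,0],[-1.3,-12.4,0],[-1.3,-12.4,0],[-1.3,-12.4,0],[-1.3,-12.4,0]],"turn":[0,0,0,0,0,0,0,0,0,0]}' && python3 -c "
from h import *
c=bot.calibration('wrist');im=bot.capture('wrist');import pickle;pickle.dump(cam('wrist'),open('w1.pkl','wb'))
print(c['xyz'],c['attitude'])
cv2.imwrite('pics/w1.png',im);cv2.imwrite('pics/w1b.png',cv2.resize(im,(800,600),interpolation=cv2.INTER_CUBIC))"
```

```text
clock: 2.15
tool_pos: [0.5287, 0.1733, 0.3003]
ee_rot: [3.141, 0.0, -2.751]
wrist_force: [0.2, -0.5, -0.1]
grip_width: 0.0854
grasp_force: 0.0
[0.46493467 0.14688911 0.42009229] [ 2.87081393e+00 -7.27809985e-04  1.96100544e+00]
```

View pics/w1b.png

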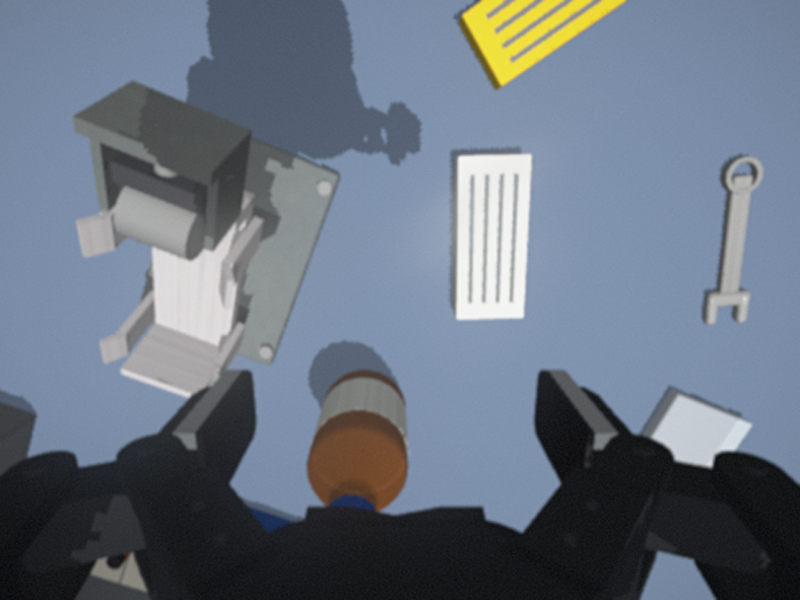

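Wrist picture: the thick plate's top corners are at (456,155), (531,154), (524,318) and (456,319). The holder is on the left with the roller at (160,222), the lower wall at (175,360), and foot corners at (339,177) and (270,362). I'll take an enlarged crop of the holder.

```bash
python3 -c "
import cv2
a=cv2.imread('pics/w1.png')[45:260,45:225]
cv2.imwrite('pics/w1c.png',cv2.resize(a,None,fx=2.75,fy=2.75,interpolation=cv2.INTER_CUBIC))"
```

```text
(no output)
```

View pics/w1c.png

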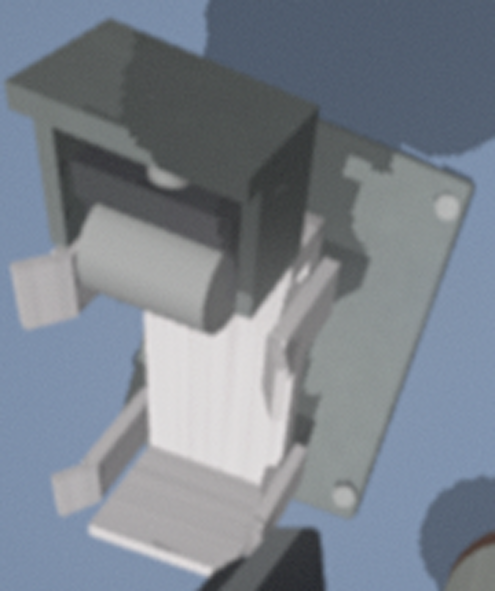

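```bash
cat > fit.py <<'E'
from h import *
import pickle
from scipy.optimize import least_squares
w=pickle.load(open('w1.pkl','rb'));s=cam("scene");d=cam("side")
t=plane(w,np.array([(456,155),(531,154),(524,318),(456,319)])/1.5625,.024);c=t.mean(0)
e=(t[2]+t[3]-t[0]-t[1]);print("thick",c.round(4),"len",np.linalg.norm(e)/2,"wid",np.linalg.norm(t[1]-t[0]),"yaw",np.arctan2(e[1],e[0]))
def H(p,q):
    ox,oy,yw=p[:3];h=np.array([np.cos(yw),np.sin(yw),0]);z=np.array([0,0,1.]);C,S=np.cos(np.pi/6),.5
    u=-C*h+S*z;n=S*h+C*z;v=np.cross(n,u);return np.array([ox,oy,.088])+q[0]*u+q[1]*v+q[2]*n
def F(p,a,b,top):  # foot corner, a forward, b left
    ox,oy,yw=p[:3];h=np.array([np.cos(yw),np.sin(yw),0]);l=np.array([-h[1],h[0],0]);return np.array([ox,oy,p[5]*top])+(p[4]+a)*h+b*l
W=lambda x,y:np.array((x,y))/2.75+45
SC=lambda x,y:np.array((x/4.571+170,y/4.571+165))
D=lambda x,y:np.array((x,y))/1.5625
def res(p):
    o=[(w,H(p,(-.071,p[3],0)),W(152,446)),(w,H(p,(-.071,-p[3],0)),W(262,486)),
       (w,H(p,(-.071,p[6],.048)),W(90,528)),(w,H(p,(-.071,-p[6],.048)),W(215,570)),
       (w,F(p,-.095,.065,1),W(472,184)),(w,F(p,.095,.065,1),W(354,516)),
       (s,F(p,.095,-.065,1),SC(192,395)),(s,F(p,.095,.065,1),SC(360,460)),
       (d,F(p,-.095,.065,1),D(358,325)),(d,F(p,-.095,-.065,1),D(387,358)),(d,F(p,.095,-.065,1),D(474,328))]
    return np.concatenate([(proj(c,P)[0]-uv) for c,P,uv in o])
r=least_squares(res,[.58,.04,0,.03,0,.01,.03],loss="soft_l1")
print(r.x.round(4));print(res(r.x).reshape(-1,2).round(1).tolist())
E
python3 fit.py
```

```text
thick [0.4896 0.2462 0.024 ] len 0.13939152430672316 wid 0.06055923852865129 yaw 0.424055176159255
[ 0.5939  0.0403  0.0064  0.0268 -0.0095  0.0065  0.0274]
[[0.6, 0.3], [0.7, 0.3], [0.4, -0.3], [0.2, 0.2], [-0.5, -0.8], [-1.5, 0.9], [-1.8, -0.5], [-1.2, 0.7], [-1.3, -0.6], [-1.0, 3.2], [0.1, 2.3]]
```

```bash
python3 -c "
from h import *
go([.4896,.2462,.024],1.995)"
```

```text
shift cm [0.84, 8.24, 27.63] turn -0.034 tcp [0.5287 0.1731 0.3003] tilt [-0.  0. -1.] clock 2.2
```

```bash
python3 -m crank '{"translation":[[0.4,4,1],[0.8,8,3],[0.84,8.24,7],[0.84,8.24,11],[0.84,8.24,15],[0.84,8.24,19],[0.84,8.24,22],[0.84,8.24,24],[0.84,8.24,24],[0.84,8.24,24]],"turn":[-0.034,-0.034,-0.034,-0.034,-0.034,-0.034,-0.034,-0.034,-0.034,-0.034]}' && python3 -c "
from h import *
w=cam('wrist');im=bot.capture('wrist');go([.4896,.2462,.024],1.995)
import pickle;pickle.dump(w,open('w2.pkl','wb'))
cv2.imwrite('pics/w2.png',im);cv2.imwrite('pics/w2b.png',cv2.resize(im,(640,480)))"
```

```text
clock: 3.2
tool_pos: [0.4899, 0.2458, 0.0604]
ee_rot: [-3.141, -0.001, -2.718]
wrist_force: [0.6, -0.5, -0.2]
grip_width: 0.0852
grasp_force: 0.0
shift cm [0.06, 0.06, 3.71] turn -0.001 tcp [0.4903 0.2459 0.0611] tilt [-0.001  0.    -1.   ] clock 3.25
```

View pics/w2b.png

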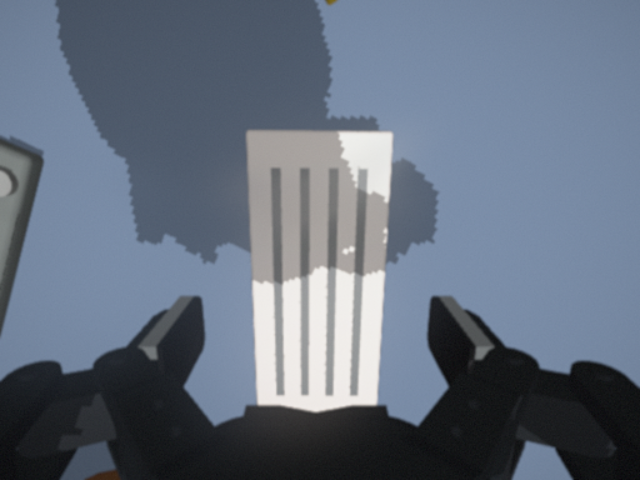

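Close view: the plate sits squarely between the fingers. Its back corners are at (247,130) and (393,131), and the grooves run from row 168 to row 394.

```bash
python3 -c "
from h import *;import pickle
w=pickle.load(open('w2.pkl','rb'))
p=plane(w,np.array([(276,168),(363,168),(355,394),(280,394),(247,130),(393,131)])*.8,.024);c=p[:4].mean(0);e=p[2]+p[3]-p[0]-p[1];yw=np.arctan2(e[1],e[0]);print(c,yw,p[4:].mean(0)+.07*np.array([np.cos(yw),np.sin(yw),0]))
c[2]=.024;go(c,yw+np.pi/2)"; python3 -m crank '{"translation":[[0,0,1.5],[0,0,2.7],[0,0,3.5],[0,0,3.8],[0,0,3.8],[0,0,3.8],[0,0,3.8],[0,0,3.8],[0,0,3.8],[0,0,3.8]],"turn":[0,0,0,0,0,0,0,0,0,0]}'
```

```text
[0.48878203 0.24662806 0.024     ] 0.4170472406962749 [0.4894162  0.24699537 0.024     ]
shift cm [0.11, 0.13, 3.71] turn 0.006 tcp [0.4903 0.2459 0.0611] tilt [-0.001  0.    -1.   ] clock 3.25
clock: 4.25
tool_pos: [0.4901, 0.2456, 0.0224]
ee_rot: [-3.142, 0.0, -2.718]
wrist_force: [0.4, 0.0, -0.4]
grip_width: 0.0855
grasp_force: 0.0
```

```bash
python3 -m crank '{"translation":[[0,0,0],[0,0,0],[0,0,0],[0,0,0],[0,0,0],[0,0,0],[0,0,0],[0,0,0],[0,0,0],[0,0,0]],"turn":[0,0,0,0,0,0,0,0,0,0]}' 255 20;python3 -m crank '{"translation":[[0,0,-2],[0,0,-6],[0,0,-10],[0,0,-14],[0,0,-18],[0,0,-22],[0,0,-26],[0,0,-26],[0,0,-26],[0,0,-26]],"turn":[0.1,0.2,0.3,0.41,0.41,0.41,0.41,0.41,0.41,0.41]}' 255 20; python3 -c "
from h import *
go([.594,.040,.30],np.pi/2+.006)"
```

```text
clock: 5.25
tool_pos: [0.49, 0.2456, 0.0224]
ee_rot: [3.142, 0.0, -2.718]
wrist_force: [-1.0, 0.9, 5.7]
grip_width: 0.0597
grasp_force: 22.2
clock: 6.25
tool_pos: [0.4892, 0.2451, 0.2809]
ee_rot: [-3.14, -0.002, -3.128]
wrist_force: [-0.7, 0.0, -1.6]
grip_width: 0.0596
grasp_force: 23.4
shift cm [-10.2, -20.65, -1.91] turn 0.007 tcp [0.4892 0.2451 0.2809] tilt [ 0.002 -0.001 -1.   ] clock 6.25
```

```bash
cat >> h.py <<'E'
def toH(P,o=(.594,.040,.088),yw=.006):
    h=np.array([np.cos(yw),np.sin(yw),0]);z=np.array([0,0,1.]);C,S=np.cos(np.pi/6),.5
    u=-C*h+S*z;n=S*h+C*z;return np.array([u,np.cross(n,u),n])@(np.array(P)-o)
def fromH(q,o=(.594,.040,.088),yw=.006):
    h=np.array([np.cos(yw),np.sin(yw),0]);z=np.array([0,0,1.]);C,S=np.cos(np.pi/6),.5
    u=-C*h+S*z;n=S*h+C*z;return np.array([u,np.cross(n,u),n]).T@np.array(q)+o
E
python3 - <<'E'
from h import *;import pickle
w=pickle.load(open('w1.pkl','rb'));s=cam("scene")
W=lambda x,y:np.array((x,y))/2.75+45
SC=lambda x,y:np.array((x/4.571+170,y/4.571+165))
for a,b in [((110,18),(372,30)),((318,107),(468,78)),((250,190),(435,145)),((250,190),(462,60))]:
    P=tri([w,s],[W(*a),SC(*b)]);print(P.round(3),toH(P).round(3), (proj(w,P)[0]-W(*a)).round(1))
# hypothetical housing corners
for q in [(.075,-.04,.06),(.075,-.04,.07),(.075,-.04,.08),(.115,-.04,.07),(.115,.04,.07),(.075,.04,.07)]:
    print(q,((proj(w,fromH(q))[0]-45)*2.75).round(),((proj(s,fromH(q))[0]-[170,165])*4.571).round())
for n in ("scene","side"): cv2.imwrite(f"pics/{n}1.png",bot.capture(n))
E
python3 - <<'E'
import cv2,numpy as np
a=cv2.imread("pics/scene1.png")[160:275,205:300];b=cv2.imread("pics/side0.png")[145:235,220:310]
a=cv2.resize(a,None,fx=4.2,fy=4.2,interpolation=cv2.INTER_CUBIC);b=cv2.resize(b,None,fx=4.4,fy=4.4,interpolation=cv2.INTER_CUBIC)
o=np.zeros((490,800,3),np.uint8);o[:a.shape[0],:a.shape[1]]=a;o[:b.shape[0],400:400+b.shape[1]]=b
cv2.imwrite("pics/hh.png",o)
E
```

```text
[0.478 0.009 0.183] [0.148 0.03  0.024] [-14.9  -3. ]
[0.477 0.073 0.17 ] [ 0.142 -0.034  0.012] [-0.2 -0. ]
[0.51  0.059 0.135] [ 0.096 -0.019 -0.002] [9.5 1.1]
[0.5   0.076 0.199] [ 0.136 -0.037  0.049] [6.5 0.7]
(0.075, -0.04, 0.06) [248. 379.] [415. 129.]
(0.075, -0.04, 0.07) [232. 402.] [412. 122.]
(0.075, -0.04, 0.08) [215. 425.] [408. 113.]
(0.115, -0.04, 0.07) [238. 304.] [439.  69.]
(0.115, 0.04, 0.07) [-71. 185.] [330.  37.]
(0.075, 0.04, 0.07) [-41. 300.] [302.  88.]
```

View pics/hh.png

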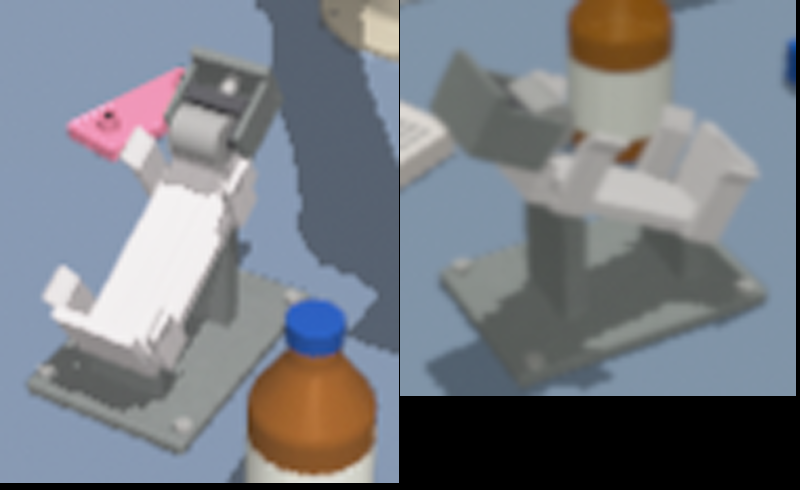

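The crop shows the housing around the roller, set back upslope of it and low, plus the four guides and the lower wall. Since the tool can only point straight down, I'll press the plate's robot-side end on the roller's top so it pivots in the pads, then lay it in lower end first.

```bash
python3 -m crank '{"translation":[[-1.5,-3,-1],[-3.2,-6.5,-1],[-5,-10,-1],[-6.7,-13.5,-1],[-8.5,-17,-1],[-10.2,-20.65,0],[-10.2,-20.65,2.5],[-10.2,-20.65,5],[-10.2,-20.65,6.8],[-10.2,-20.65,6.8]],"turn":[0,0,0,0.007,0.007,0.007,0.007,0.007,0.007,0.007]}'; python3 -c "
from h import *
go([.594,.040,.1564],np.pi/2+.006)"
```

```text
clock: 7.35
tool_pos: [0.5928, 0.0401, 0.2106]
ee_rot: [-3.141, -0.007, -3.135]
wrist_force: [-0.5, -0.0, -1.6]
grip_width: 0.0596
grasp_force: 23.3
shift cm [-0.15, -0.01, 5.42] turn 0.0 tcp [0.5928 0.0401 0.2106] tilt [ 0.007 -0.001 -1.   ] clock 7.35
```

```bash
python3 -m crank '{"translation":[[-0.1,0,0.6],[-0.1,0,1.2],[-0.1,0,1.8],[-0.1,0,2.4],[-0.1,0,3.0],[-0.1,0,3.6],[-0.1,0,4.2],[-0.1,0,4.8],[-0.1,0,5.4],[-0.1,0,5.4]],"turn":[0,0,0,0,0,0,0,0,0,0]}'
```

```text
clock: 8.35
tool_pos: [0.5961, 0.0406, 0.1595]
ee_rot: [3.141, 0.0, -3.135]
wrist_force: [4.5, 1.5, 1.7]
grip_width: 0.0596
grasp_force: 28.3
```

```bash
python3 -c "
from h import *
c=fromH([-.0045,0,.074]);c[2]+=.0104;print(c);go(c,np.pi/2+.006)"
```

```text
[0.63489638 0.04024538 0.16023588]
shift cm [-3.88, -0.06, -0.07] turn 0.0 tcp [0.5961 0.0406 0.1595] tilt [-0.  0. -1.] clock 8.35
```

```bash
python3 -m crank '{"translation":[[-0.5,0,-1.5],[-1,0,-2.5],[-2,0,-2.5],[-3.9,0,-2],[-3.9,0,-1],[-3.9,0,0],[-3.9,0,0],[-3.9,0,0],[-3.9,0,0],[-3.9,0,0]],"turn":[0,0,0,0,0,0,0,0,0,0]}'; python3 - <<'E'
from h import *
import pickle
P={n:cam(n) for n in("scene","side","wrist")};pickle.dump(P,open("p3.pkl","wb"))
I={n:bot.capture(n) for n in P}
for n in I: cv2.imwrite(f"pics/{n}3.png",I[n])
o=np.zeros((600,800,3),np.uint8)
f=lambda a,k:cv2.resize(a,None,fx=k,fy=k,interpolation=cv2.INTER_CUBIC)
a=f(I["wrist"][60:330,60:440],1.25);o[:a.shape[0],:a.shape[1]]=a
b=f(I["scene"][150:270,205:305],3);o[:b.shape[0],480:780]=b
c=f(I["side"][120:240,215:315],2.4);o[360:360+c.shape[0]-48,480:720]=c[:240]
cv2.imwrite("pics/m3.png",o)
E
```

```text
clock: 9.35
tool_pos: [0.6347, 0.0407, 0.1607]
ee_rot: [3.142, 0.001, -3.135]
wrist_force: [-1.3, -0.6, -2.7]
grip_width: 0.0595
grasp_force: 27.7
```

View pics/m3.png

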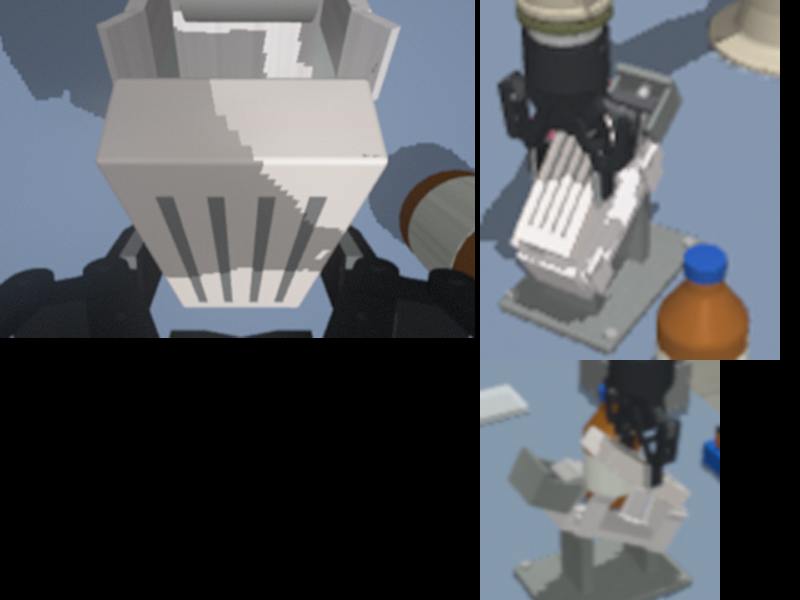

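Montage: the plate is now tilted past the bed angle and square in the pads. The wrist view puts the plate's mid column at 241 and the roller and guides' mid at about 249, so the holder sits slightly to +y. I'll quantify that.

```bash
python3 - <<'E'
from h import *;import pickle
w1=pickle.load(open('w1.pkl','rb'));w3=pickle.load(open('p3.pkl','rb'))["wrist"]
W=lambda x,y:np.array((x,y))/2.75+45
f=plane(w1,[W(472,184),W(354,516)],.0065);e=f[1]-f[0];print("foot edge",f.round(4).tolist(),"yaw",np.arctan2(e[1],e[0]),np.linalg.norm(e))
print("roller w1",plane(w1,[W(100,205),W(235,245)],.175).round(4).tolist())
print("walljunc w1",plane(w1,[W(152,446),W(262,486)],.0525).round(4).tolist())
print("plate w3",plane(w3,np.array([(112,79),(370,79)])/1.25+60,.19).round(4).tolist())
for nm,pts,z in[("roller w3",[(181,10),(318,10)],.16),("guide outer top",[(100,22),(399,25)],.163)]:
    print(nm,plane(w3,np.array(pts)/1.25+60,z).round(4).tolist())
im=cv2.imread("pics/wrist3.png")
g=cv2.cvtColor(im,cv2.COLOR_BGR2GRAY)
for r in (61,66,72,80,90): print(r,[(int(i),int(g[r,i+1])-int(g[r,i-1])) for i in range(110,400) if abs(int(g[r,i+1])-int(g[r,i-1]))>14])
E
```

```text
foot edge [[0.4896, 0.1056, 0.0065], [0.6767, 0.1075, 0.0065]] yaw 0.010311495941093122 0.18714799277125957
roller w1 [[0.5259, 0.025, 0.175], [0.5221, 0.0642, 0.175]]
walljunc w1 [[0.6554, 0.013, 0.0525], [0.6551, 0.0665, 0.0525]]
plate w3 [[0.5708, 0.0094, 0.19], [0.5704, 0.0702, 0.19]]
roller w3 [[0.5521, 0.0218, 0.16], [0.5519, 0.0628, 0.16]]
guide outer top [[0.5559, -0.0017, 0.163], [0.5562, 0.0863, 0.163]]
61 [(161, 20), (162, 34), (163, 26), (176, -24), (177, -34), (178, -22), (195, 29), (196, 31), (197, 16), (317, -21), (318, -35), (319, -26), (337, 25), (338, 48), (339, 44), (340, 21), (353, -21), (354, -17)]
66 [(159, 28), (160, 34), (161, 19), (174, -21), (175, -34), (176, -23), (196, 36), (197, 34), (203, -19), (317, -36), (318, -33), (339, 23), (340, 47), (341, 48), (342, 21), (355, -16), (356, -17)]
72 [(152, 15), (153, 15), (196, 26), (197, 68), (198, 89), (199, 56), (204, -32), (205, -70), (206, -76), (207, -37), (311, 18), (312, 22), (315, -16), (316, -36), (317, -31), (338, 20), (339, 36), (340, 30)]
80 [(136, 23), (137, 31), (138, 19), (178, -17), (179, -18), (197, 51), (198, 93), (199, 66), (200, 17), (299, -19), (300, -60), (301, -65), (302, -25), (315, -31), (316, -34), (317, -16), (337, 37), (338, 35), (339, 15), (380, -19)]
90 [(139, 26), (140, 27), (199, 31), (200, 33), (270, 21), (271, 54), (272, 60), (273, 28), (297, -38), (298, -62), (299, -44), (318, -29), (319, -34), (320, -17), (335, 30), (336, 31), (370, 30), (371, 42), (372, 26), (376, -25), (377, -45), (378, -36)]
```

```bash
sed -i 's/\.594,\.040,\.088/.594,.042,.088/' h.py; python3 -c "
from h import *
for z in (.074,.05,.032):
  c=fromH([-.003,0,z]);c[2]+=.0104;c[1]+=.0007;print(c);go(c,np.pi/2+.006)"
```

```text
[0.63359736 0.04293759 0.16098588]
shift cm [0.12, 0.23, -0.03] turn 0.0 tcp [0.6348 0.0407 0.1607] tilt [-0.001  0.    -1.   ] clock 9.5
[0.62159758 0.04286559 0.14020127]
shift cm [1.32, 0.23, 2.05] turn 0.0 tcp [0.6348 0.0407 0.1607] tilt [-0.001  0.    -1.   ] clock 9.5
[0.61259774 0.04281159 0.12461281]
shift cm [2.22, 0.23, 3.61] turn 0.0 tcp [0.6348 0.0407 0.1607] tilt [-0.001  0.    -1.   ] clock 9.5
```

```bash
python3 -m crank '{"translation":[[0.1,0.2,0],[0.1,0.2,0],[0.5,0.2,0.7],[0.9,0.2,1.4],[1.3,0.2,2.0],[1.6,0.2,2.5],[1.9,0.2,3.0],[2.2,0.2,3.6],[2.2,0.2,3.6],[2.2,0.2,3.6]],"turn":[0,0,0,0,0,0,0,0,0,0]}'; python3 -c "
from h import *
s=bot.state();print(s['wrist_force'],s['ft_torque'],toH(s['tool_pos']-[0,0,.0104]))"
```

```text
clock: 10.5
tool_pos: [0.6145, 0.0426, 0.1242]
ee_rot: [3.141, 0.004, -3.135]
wrist_force: [5.6, -0.7, -4.4]
grip_width: 0.0597
grasp_force: 27.8
[ 5.62637535 -0.69546276 -4.38540294] [ 1.04300513e-02 -1.24308643e+00  4.96018129e-04] [-0.00488598 -0.00046914  0.0325848 ]
```

```bash
python3 -m crank '{"translation":[[0,0,0],[0,0,0],[0,0,0],[0,0,0],[0,0,0],[0,0,0],[0,0,-1],[0,0,-3],[0,0,-6],[0,0,-8]],"turn":[0,0,0,0,0,0,0,0,0,0]}' 0 20; python3 - <<'E'
from h import *
import pickle
P={n:cam(n) for n in("scene","side","wrist")};pickle.dump(P,open("p4.pkl","wb"))
I={n:bot.capture(n) for n in P}
for n in I: cv2.imwrite(f"pics/{n}4.png",I[n])
o=np.zeros((600,800,3),np.uint8)
f=lambda a,k:cv2.resize(a,None,fx=k,fy=k,interpolation=cv2.INTER_CUBIC)
a=f(I["wrist"][60:330,60:440],1.25);o[:a.shape[0],:a.shape[1]]=a
b=f(I["scene"][150:270,205:305],3);o[:b.shape[0],480:780]=b
c=f(I["side"][120:240,215:315],2.4);o[360:360+c.shape[0]-48,480:720]=c[:240]
d=f(I["side"][225:325,250:340],2.4);o[345:345+d.shape[0],0:d.shape[1]]=d
cv2.imwrite("pics/m4.png",o)
E
```

```text
clock: 11.5
tool_pos: [0.6131, 0.0425, 0.2067]
ee_rot: [3.141, 0.002, -3.136]
wrist_force: [-0.0, -0.1, -0.0]
grip_width: 0.0853
grasp_force: 0.0
```

View pics/m4.png

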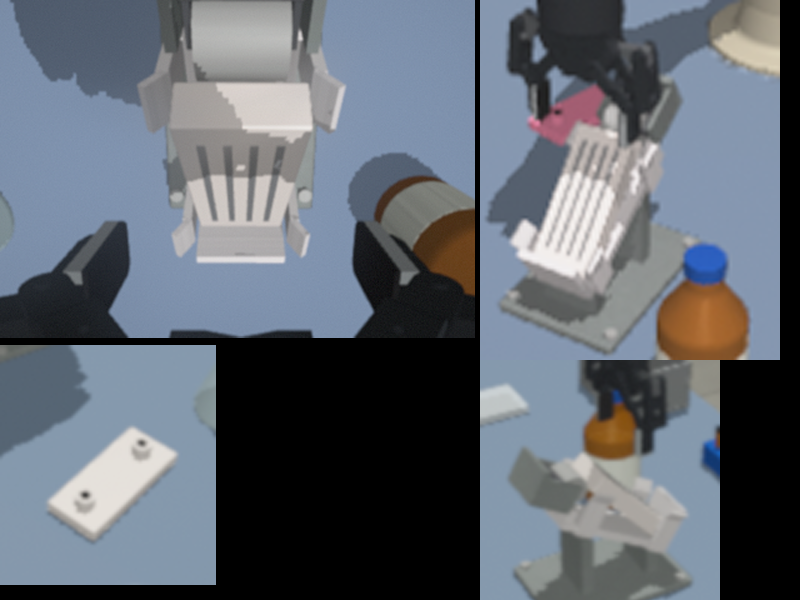

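Montage: the thick plate is between the guides with its lower end at the wall and its upper end cocked on the roller. It is centred, with plate mid column 240.5 against roller mid 242. Next I'll close the fingers and press it square to the bed.

```bash
python3 -c "
from h import *
for z in (.064,.030,.024):
  c=fromH([0,0,z])+[.011,0,.022];print(c);go(c)"
```

```text
[0.63699942 0.042192   0.16542563]
shift cm [-2.35, -0.05, 4.09] turn 0 tcp [0.6134 0.0426 0.2063] tilt [-0.003  0.    -1.   ] clock 11.65
[0.61999973 0.04209    0.13598076]
shift cm [-0.64, -0.06, 7.03] turn 0 tcp [0.6134 0.0426 0.2063] tilt [-0.003  0.    -1.   ] clock 11.65
[0.61699978 0.042072   0.13078461]
shift cm [-0.34, -0.06, 7.55] turn 0 tcp [0.6134 0.0426 0.2063] tilt [-0.003  0.    -1.   ] clock 11.65
```

```bash
python3 -m crank '{"translation":[[-1,0,0],[-2.3,0,0],[-2.4,0,0],[-2.4,0,0],[-2.4,0,1],[-2.4,0,2],[-2.4,0,3],[-2.4,0,4],[-2.4,0,4],[-2.4,0,4]],"turn":[0,0,0,0,0,0,0,0,0,0]}' 255 20; python3 -m crank '{"translation":[[0.3,0,0.5],[0.6,0,1.0],[0.9,0,1.5],[1.1,0,1.9],[1.3,0,2.3],[1.5,0,2.6],[1.7,0,2.9],[1.8,0,3.1],[1.9,0,3.3],[2.0,0,3.5]],"turn":[0,0,0,0,0,0,0,0,0,0]}';python3 -c "
from h import *
print(toH(bot.state()['tool_pos']-[.011,0,.022]))"
```

```text
clock: 12.65
tool_pos: [0.6365, 0.0427, 0.1639]
ee_rot: [-3.141, -0.001, -3.135]
wrist_force: [-0.1, 0.2, -0.4]
grip_width: 0.0001
grasp_force: 0.0
clock: 13.65
tool_pos: [0.6169, 0.0426, 0.1293]
ee_rot: [3.142, 0.001, -3.135]
wrist_force: [0.8, 0.4, 14.0]
grip_width: 0.0
grasp_force: 6.4
[-0.00063659 -0.00048466  0.0226798 ]
```

```bash
python3 -m crank '{"translation":[[0.1,0,0.17],[0.15,0,0.25],[0.15,0,0.25],[0.15,0,0.25],[0.15,0,0.25],[0.15,0,0.25],[0.15,0,0.25],[0.15,0,0.25],[0.15,0,0.25],[0.15,0,0.25]],"turn":[0,0,0,0,0,0,0,0,0,0]}';python3 -c "
from h import *
print(toH(bot.state()['tool_pos']-[.011,0,.022]))
go([.5225,-.2439,.30])"
```

```text
clock: 14.65
tool_pos: [0.6169, 0.0425, 0.1292]
ee_rot: [3.141, 0.004, -3.136]
wrist_force: [-2.2, -0.9, 20.2]
grip_width: -0.0002
grasp_force: 8.4
[-0.00066643 -0.00043831  0.02256029]
shift cm [9.53, -28.58, -17.14] turn 0 tcp [0.6169 0.0425 0.1292] tilt [-0.004  0.    -1.   ] clock 14.65
```

Pressing harder moved the tip only 0.1 mm while the force rose from 14 to 20 N, so the thick plate is flat on the bed. Now for the ported plate.

```bash
python3 -m crank '{"translation":[[-1,0,-2],[-2,0,-6],[-1,0,-10],[0,-3,-13],[2,-7,-15],[4,-11,-15],[6,-15,-14],[8,-19,-13],[9,-23,-12],[9.5,-27,-11]],"turn":[0,0,0,-0.1,-0.2,-0.3,-0.37,-0.37,-0.37,-0.37]}' 0; python3 -c "
from h import *
go([.521,-.243,.22],np.pi/2+.367)"
```

```text
clock: 15.65
tool_pos: [0.5205, -0.2297, 0.2368]
ee_rot: [-3.141, 0.0, -2.766]
wrist_force: [0.7, 0.2, -0.1]
grip_width: 0.0849
grasp_force: 0.0
shift cm [0.45, -1.26, 1.68] turn 0.009 tcp [ 0.5205 -0.2297  0.2368] tilt [-0. -0. -1.] clock 15.65
```

```bash
python3 -m crank '{"translation":[[0.45,-1.3,1],[0.45,-1.3,2],[0.45,-1.3,3],[0.45,-1.3,5],[0.45,-1.3,7],[0.45,-1.3,8],[0.45,-1.3,8],[0.45,-1.3,8],[0.45,-1.3,8],[0.45,-1.3,8]],"turn":[0.009,0.009,0.009,0.009,0.009,0.009,0.009,0.009,0.009,0.009]}'; cat > thin.py <<'E'
from h import *
w=cam("wrist");im=bot.capture("wrist");cv2.imwrite("pics/thin.png",im)
b,g,r=[im[...,i].astype(int) for i in range(3)]
m=((r-b>-12)&(r>110)).astype(np.uint8)
m=cv2.morphologyEx(m,cv2.MORPH_OPEN,np.ones((3,3)))
cs=sorted(cv2.findContours(m,cv2.RETR_EXTERNAL,cv2.CHAIN_APPROX_NONE)[0],key=cv2.contourArea)[-3:]
for c in cs[::-1]:
    p=plane(w,c[:,0].astype(float),.014)[:,:2];q=cv2.minAreaRect((p*1000).astype(np.float32))
    print("px",cv2.boundingRect(c),"area",cv2.contourArea(c),"rect mm/deg",np.round(q[0],1),np.round(q[1],1),round(q[2],2))
go([.521,-.243,.025],np.pi/2+.367)
E
python3 thin.py
```

```text
clock: 16.65
tool_pos: [0.5229, -0.2418, 0.1577]
ee_rot: [-3.141, 0.001, -2.774]
wrist_force: [0.1, -0.2, 0.5]
grip_width: 0.0854
grasp_force: 0.0
px (213, 96, 71, 152) area 9935.5 rect mm/deg [ 516.8 -248.2] [138.7  60.1] 20.85
px (374, 0, 137, 101) area 7351.0 rect mm/deg [ 350.8 -149.6] [61.  92.8] 75.79
px (442, 282, 11, 14) area 63.5 rect mm/deg [552.9 -21.4] [ 5.9 16.6] 88.92
shift cm [0.22, -0.03, 13.26] turn 0.0 tcp [ 0.5228 -0.2419  0.1576] tilt [-0.001 -0.001 -1.   ] clock 16.7
```

```bash
python3 -c "
from h import *
go([.5168,-.2482,.0235],np.pi/2+.364)"
```

```text
shift cm [0.8, -0.36, 13.41] turn 0.003 tcp [ 0.5228 -0.2419  0.1576] tilt [-0.001 -0.001 -1.   ] clock 16.7
```

```bash
python3 -m crank '{"translation":[[0.4,-0.2,2],[0.8,-0.36,5],[0.8,-0.36,8],[0.8,-0.36,10],[0.8,-0.36,11.5],[0.8,-0.36,12.5],[0.8,-0.36,13],[0.8,-0.36,13.4],[0.8,-0.36,13.4],[0.8,-0.36,13.4]],"turn":[0,0,0,0,0,0,0,0,0,0]}'; python3 -m crank '{"translation":[[0,0,0],[0,0,0],[0,0,0],[0,0,0],[0,0,0],[0,0,0],[0,0,0],[0,0,0],[0,0,0],[0,0,0]],"turn":[0,0,0,0,0,0,0,0,0,0]}' 255 20; python3 -m crank '{"translation":[[0,0,-2],[0,0,-6],[0,0,-10],[0,0,-14],[0,0,-18],[0,0,-22],[0,0,-25],[0,0,-25],[0,0,-25],[0,0,-25]],"turn":[0,0,0,0.1,0.2,0.3,0.359,0.359,0.359,0.359]}' 255 20; python3 -c "
from h import *
go([.594,.0427,.25],np.pi/2+.006)"
```

```text
clock: 17.7
tool_pos: [0.5166, -0.2481, 0.0234]
ee_rot: [-3.141, 0.001, -2.774]
wrist_force: [-1.1, -0.3, -0.1]
grip_width: 0.0856
grasp_force: 0.0
clock: 18.7
tool_pos: [0.5165, -0.2481, 0.0234]
ee_rot: [-3.141, 0.001, -2.774]
wrist_force: [-0.5, 0.1, 5.6]
grip_width: 0.0595
grasp_force: 21.2
clock: 19.7
tool_pos: [0.5156, -0.2476, 0.2716]
ee_rot: [3.141, -0.002, -3.132]
wrist_force: [-0.2, -0.5, -1.8]
grip_width: 0.0596
grasp_force: 23.3
shift cm [-8.11, 28.95, 2.17] turn 0.003 tcp [ 0.5156 -0.2476  0.2716] tilt [ 0.002  0.001 -1.   ] clock 19.7
```

```bash
python3 -m crank '{"translation":[[-1,3,0],[-2,7,0],[-3,11,0],[-4,15,0],[-5,19,0],[-6,23,0],[-6.6,27,0],[-7,29,1.5],[-7.2,29,3.5],[-7.2,29,5.5]],"turn":[0,0,0,0,0,0,0,0,0,0]}'; python3 -c "
from h import *
go([.585,.0427,.168],np.pi/2+.006)"
```

```text
clock: 20.7
tool_pos: [0.5854, 0.0437, 0.2156]
ee_rot: [-3.141, -0.002, -3.131]
wrist_force: [0.4, -0.1, -0.1]
grip_width: 0.0592
grasp_force: 23.3
shift cm [0.03, -0.1, 4.76] turn 0.005 tcp [0.5854 0.0437 0.2156] tilt [ 0.002 -0.    -1.   ] clock 20.7
```

```bash
python3 -m crank '{"translation":[[0,-0.1,0.6],[0,-0.1,1.2],[0,-0.1,1.8],[0,-0.1,2.4],[0,-0.1,3.0],[0,-0.1,3.5],[0,-0.1,4.0],[0,-0.1,4.4],[0,-0.1,4.8],[0,-0.1,4.8]],"turn":[0,0,0,0,0,0,0,0,0,0]}'; python3 -c "
from h import *
s=bot.state()
c=fromH([-.002,0,.090]);c[2]+=.0165;c[1]+=.0005;print(c);go(c,np.pi/2+.006)"
```

```text
clock: 21.7
tool_pos: [0.5864, 0.0414, 0.1694]
ee_rot: [-3.141, 0.001, -3.133]
wrist_force: [3.5, -2.0, 4.1]
grip_width: 0.0595
grasp_force: 26.1
[0.64073121 0.04278039 0.18144229]
shift cm [-5.44, 0.09, -1.2] turn 0.002 tcp [0.5864 0.0414 0.1694] tilt [-0.001 -0.    -1.   ] clock 21.7
```

```bash
python3 -m crank '{"translation":[[-0.5,0,-1.5],[-1,0,-3],[-2.5,0,-3.5],[-4,0.1,-3.5],[-5.4,0.1,-3],[-5.4,0.1,-2],[-5.4,0.1,-1.2],[-5.4,0.1,-1.2],[-5.4,0.1,-1.2],[-5.4,0.1,-1.2]],"turn":[0,0,0,0,0,0,0,0,0,0]}'; python3 - <<'E'
from h import *
import pickle
P={n:cam(n) for n in("scene","side","wrist")};pickle.dump(P,open("p5.pkl","wb"))
I={n:bot.capture(n) for n in P}
for n in I: cv2.imwrite(f"pics/{n}5.png",I[n])
o=np.zeros((600,800,3),np.uint8)
f=lambda a,k:cv2.resize(a,None,fx=k,fy=k,interpolation=cv2.INTER_CUBIC)
a=f(I["wrist"][60:330,60:440],1.25);o[:a.shape[0],:a.shape[1]]=a
b=f(I["scene"][150:270,205:305],3);o[:b.shape[0],480:780]=b
c=f(I["side"][120:220,215:315],2.4);o[360:600,480:720]=c
d=f(cv2.imread("pics/scene4.png")[180:255,215:295],3);o[345:345+d.shape[0],0:d.shape[1]]=d
cv2.imwrite("pics/m5.png",o)
g=cv2.cvtColor(I["wrist"],cv2.COLOR_BGR2GRAY).astype(int)
for r in (50,61,70,80,90,100): print(r,[(i,int(g[r,i+1]-g[r,i-1])) for i in range(110,400) if abs(g[r,i+1]-g[r,i-1])>20])
E
```

```text
clock: 22.7
tool_pos: [0.6396, 0.043, 0.1819]
ee_rot: [-3.142, -0.0, -3.133]
wrist_force: [-0.1, -0.3, 0.1]
grip_width: 0.0593
grasp_force: 25.6
50 [(172, 28), (173, 34), (185, -35), (186, -32), (192, 26), (193, 48), (194, 51), (195, 28), (301, 22), (310, -28), (311, -53), (312, -53), (313, -22), (319, 44), (320, 53), (321, 29), (332, -21)]
61 [(167, 33), (168, 32), (181, -26), (182, -23), (192, 23), (193, 31), (194, 28), (195, 41), (196, 69), (197, 52), (200, -57), (201, -65), (202, -23), (297, 32), (298, 75), (299, 74), (300, 30), (310, -24), (311, -72), (312, -92), (313, -57), (323, 46), (324, 50), (325, 29), (337, -33), (338, -31)]
70 [(194, 36), (195, 56), (196, 72), (197, 51), (210, -24), (295, 31), (296, 38), (309, -25), (310, -82), (311, -101), (312, -44), (321, 31), (322, 36)]
80 [(150, 21), (151, 29), (195, 33), (196, 33), (199, 29), (200, 68), (201, 50), (307, -22), (308, -75), (309, -97), (310, -54), (319, 21), (320, 40), (321, 30), (348, 40), (349, 37), (353, -22), (354, -46), (355, -42)]
90 [(153, 25), (154, 25), (196, 26), (197, 31), (198, 23), (199, 21), (200, 31), (2
[... 253 characters left out ...]
, -31), (282, -72), (283, -64), (288, 27), (289, 69), (290, 66), (291, 25), (305, -38), (306, -70), (307, -52), (310, -29), (311, -23), (318, 37), (319, 29), (345, 24), (346, 40), (347, 30), (351, -36), (352, -43), (353, -22)]
100 [(156, 26), (198, 31), (199, 31), (215, -36), (216, -41), (222, 32), (223, 45), (224, 26), (237, -39), (238, -42), (244, 34), (245, 41), (246, 26), (259, -41), (260, -48), (266, 39), (267, 38), (273, 53), (274, 57), (275, 22), (280, -26), (281, -69), (282, -66), (283, -22), (287, 26), (288, 66), (289, 65), (290, 25), (305, -32), (306, -56), (307, -42), (312, -25), (313, -29), (316, 27), (317, 32), (342, 25), (343, 39), (344, 38), (348, -22), (349, -42), (350, -35)]
```

View pics/m5.png

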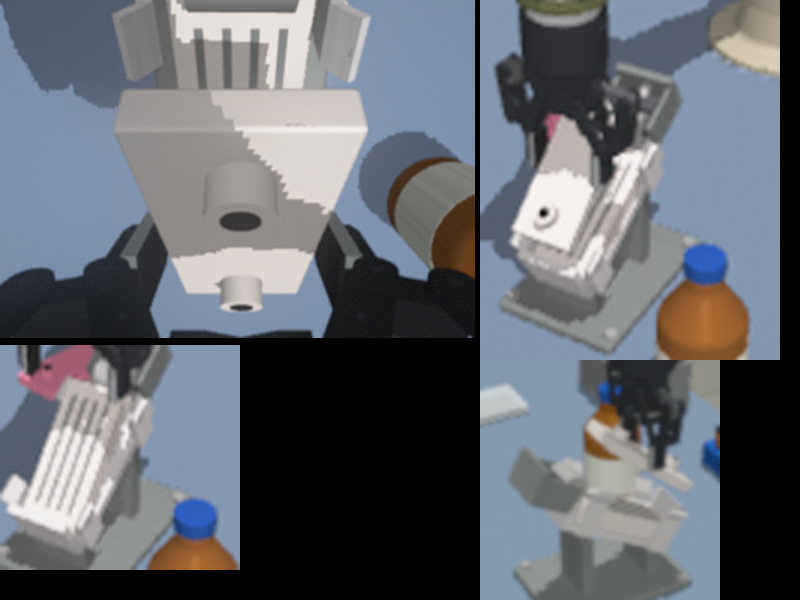

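Montage: the thick plate lies flat and the ported plate is tilted square in the pads. Its mid column matches the holder's guides to within 0.5 px (252.5), so I'll lower it along the bed normal.

```bash
python3 -c "
from h import *
for z in (.09,.0455):
  c=fromH([-.001,0,z]);c[2]+=.0165;c[1]=.043;go(c,np.pi/2+.006)"
```

```text
shift cm [0.01, -0.0, 0.03] turn 0.002 tcp [0.6399 0.043  0.1822] tilt [-0.001  0.    -1.   ] clock 22.85
shift cm [2.23, 0.02, 3.88] turn 0.002 tcp [0.6399 0.043  0.1822] tilt [-0.001  0.    -1.   ] clock 22.85
```

```bash
python3 -m crank '{"translation":[[0.3,0,0.5],[0.6,0,1.0],[0.9,0,1.6],[1.2,0,2.1],[1.5,0,2.6],[1.8,0,3.1],[2.0,0,3.5],[2.2,0,3.8],[2.2,0,3.8],[2.2,0,3.8]],"turn":[0,0,0,0,0,0,0,0,0,0]}'; python3 -c "
from h import *
s=bot.state();print(s['wrist_force'],toH(s['tool_pos']-[0,0,.0165]))"
```

```text
clock: 23.85
tool_pos: [0.618, 0.0428, 0.1439]
ee_rot: [-3.142, 0.0, -3.133]
wrist_force: [-0.2, -1.0, -0.9]
grip_width: 0.0594
grasp_force: 25.6
[-0.21052257 -0.99531896 -0.87808191] [-0.00113247 -0.00067941  0.04612316]
```

```bash
python3 -m crank '{"translation":[[0,0,0],[0,0,0],[0,0,0],[0,0,0],[0,0,0],[0,0,0],[0,0,-1],[0,0,-3],[0,0,-5],[0,0,-6.5]],"turn":[0,0,0,0,0,0,0,0,0,0]}' 0 20; python3 - <<'E'
from h import *
for n in("scene","side","wrist"): cv2.imwrite(f"pics/{n}6.png",bot.capture(n))
w=cam("wrist");g=cv2.cvtColor(cv2.imread("pics/wrist6.png"),cv2.COLOR_BGR2GRAY).astype(int)
for r in range(60,300,30): print(r,[(i,int(g[r,i+1]-g[r,i-1])) for i in range(140,380) if abs(g[r,i+1]-g[r,i-1])>22])
cc=252
print([(i,int(g[i+1,215]-g[i-1,215])) for i in range(40,330) if abs(g[i+1,215]-g[i-1,215])>18])
# predicted columns/rows of thin plate corners: flat at z=.038 top and cocked .11
for th,c in ((0,(-.001,.031)),(.11,(-.002,.040)),(.15,(-.002,.042))):
    P=[fromH([c[0]+a*np.cos(th)-.007*np.sin(th),b,c[1]+a*np.sin(th)+.007*np.cos(th)]) for a in(.07,-.07) for b in(.03,-.03)]
    print(th,proj(w,P).round(0).tolist())
for z in (.08,.038):
  c=fromH([0,0,z])+[.011,0,.022];go(c)
E
```

```text
clock: 24.85
tool_pos: [0.6182, 0.0428, 0.2107]
ee_rot: [3.141, 0.001, -3.133]
wrist_force: [-0.0, 0.2, 0.3]
grip_width: 0.0855
grasp_force: 0.0
60 [(196, 26), (198, -35), (199, -28), (212, 37), (213, 82), (214, 57), (292, -70), (293, -72), (307, 45), (308, 43)]
90 [(189, 36), (190, 23), (192, -43), (193, -28), (204, 34), (205, 45), (206, 30), (213, 25), (214, 31), (291, -33), (292, -35), (296, 41), (297, 26), (299, -52), (300, -60), (301, -29), (303, 23), (304, 36), (313, 28)]
120 [(170, 25), (171, 26), (199, 30), (226, 27), (306, -40), (307, -26), (334, -33), (335, -40)]
150 [(248, 34), (249, 29), (304, -38), (305, -41), (322, 24), (323, 41), (324, 31), (327, -42), (328, -43)]
180 [(206, 23), (242, -29), (243, -46), (244, -29), (260, 23), (261, 47), (262, 42), (273, 37), (274, 32), (279, -33), (280, -38)]
210 [(194, -24), (199, 29), (200, 26), (205, -35), (206, -41), (208, 42), (209, 36), (212, 29), (213, 32), (292, -36), (293, -30), (295, -24), (296, -37), (298, 45), (299, 39), (307, -24), (308, -40), (309, -25), (337, -34), (338, -38), (365, -23), (366, -25), (375, 28), (376, 37)
[... 332 characters left out ...]
(353, 36)]
270 [(162, 32), (163, 68), (164, 61), (165, 26), (340, -34), (341, -74), (342, -82), (343, -38), (374, 31), (375, 39), (376, 37)]
[(50, 35), (51, 38), (52, 29), (198, 38), (199, 45), (200, 27), (224, -19), (225, -30), (226, -22), (322, -21), (323, -54), (324, -64), (325, -39)]
0 [[199.0, 113.0], [306.0, 113.0], [219.0, 251.0], [286.0, 251.0]]
0.11 [[196.0, 133.0], [309.0, 134.0], [219.0, 253.0], [286.0, 253.0]]
0.15 [[195.0, 140.0], [310.0, 140.0], [219.0, 252.0], [285.0, 252.0]]
shift cm [-2.65, -0.08, 3.1] turn 0 tcp [0.6184 0.0429 0.2102] tilt [-0.002  0.    -1.   ] clock 25.0
shift cm [-0.54, -0.08, 6.73] turn 0 tcp [0.6184 0.0429 0.2102] tilt [-0.002  0.    -1.   ] clock 25.0
```

```bash
python3 -m crank '{"translation":[[-1.5,0,0],[-2.6,0,0],[-2.6,0,0],[-2.6,0,0],[-2.6,0,1],[-2.6,0,2],[-2.6,0,3.1],[-2.6,0,3.1],[-2.6,0,3.1],[-2.6,0,3.1]],"turn":[0,0,0,0,0,0,0,0,0,0]}' 255 20; python3 -m crank '{"translation":[[0.4,0,0.7],[0.8,0,1.3],[1.1,0,1.8],[1.3,0,2.2],[1.5,0,2.5],[1.7,0,2.8],[1.8,0,3.1],[2.0,0,3.4],[2.1,0,3.6],[2.15,0,3.7]],"turn":[0,0,0,0,0,0,0,0,0,0]}';python3 -c "
from h import *
print(toH(bot.state()['tool_pos']-[.011,0,.022]))"
```

```text
clock: 26.0
tool_pos: [0.6441, 0.043, 0.178]
ee_rot: [-3.142, 0.0, -3.133]
wrist_force: [-0.3, 0.4, 0.4]
grip_width: -0.0003
grasp_force: 0.0
clock: 27.0
tool_pos: [0.623, 0.0429, 0.1419]
ee_rot: [3.141, 0.002, -3.134]
wrist_force: [-2.5, -0.5, 19.4]
grip_width: 0.0002
grasp_force: 7.6
[ 0.00034188 -0.00077213  0.03661812]
```

The tip stands 14.06 mm above where it stood on the seated thick plate (the plate is 14 mm thick), with 19 N of force, so the ported plate is flat. I'll hold briefly, then retreat.

```bash
python3 -m crank '{"translation":[[0,0,0],[0,0,0],[0,0,0],[0,0,0],[-0.3,0,-0.5],[-1,0,-1.7],[-2,0,-3.5],[-2,0,-7],[-2,0,-11],[-2,0,-15]],"turn":[0,0,0,0,0,0,0,0,0,0]}'; python3 - <<'E'
from h import *
w=cam("wrist");im=bot.capture("wrist");cv2.imwrite("pics/wrist7.png",im);g=cv2.cvtColor(im,cv2.COLOR_BGR2GRAY).astype(int)
P=[fromH([-.001+a,b,.038]) for a in(.07,-.07) for b in(.03,-.03)];print(proj(w,P).round(1).tolist())
for r in range(90,260,15): print(r,[(i,int(g[r,i+1]-g[r,i-1])) for i in range(170,340) if abs(g[r,i+1]-g[r,i-1])>22])
# ports (dark holes, top at z=.050)
q=proj(w,[fromH([-.001+a,0,.050]) for a in(.047,-.047)]);print("ports expected",q.round(1).tolist())
for u,v in q.astype(int):
    s=g[v-14:v+15,u-14:u+15];y,x=np.where(s<np.percentile(s,6));print("dark at",x.mean()+u-14,y.mean()+v-14,s.min())
E
```

```text
clock: 28.0
tool_pos: [0.6421, 0.043, 0.2918]
ee_rot: [-3.141, -0.001, -3.133]
wrist_force: [0.8, 0.0, -0.3]
grip_width: -0.0003
grasp_force: 0.0
[[215.2, 80.8], [289.8, 80.9], [225.9, 199.1], [278.7, 199.2]]
90 [(196, 29), (203, 37), (204, 33), (205, 23), (213, -42), (214, -67), (215, -25), (216, 64), (217, 101), (218, 55), (288, -79), (289, -109), (290, -35), (291, 37), (292, 35), (305, 42), (306, 39), (309, -49), (310, -47)]
105 [(198, 27), (217, 47), (218, 101), (219, 75), (239, -51), (240, -79), (241, -45), (243, 35), (244, 58), (245, 51), (246, 25), (261, -32), (262, -28), (264, 50), (265, 30), (287, -51), (288, -59), (289, -23), (303, 46), (304, 37), (306, -27), (307, -48), (308, -33)]
120 [(219, 39), (220, 35), (230, 27), (231, 51), (232, 36), (285, -36), (286, -51), (287, -28)]
135 [(211, -29), (212, -32), (220, 27), (221, 33), (257, 47), (258, 41), (284, -39), (285, -48)]
150 [(203, -23), (205, 23), (222, 29), (232, 35), (233, 24), (238, 32), (282, -23), (283, -40), (284, -29)]
165 [(202, -25), (203, -28), (217, 30), (218, 41), (223, 53), (224, 48), (281, -37), (282, -35), 
[... 399 characters left out ...]
), (279, -62), (280, -31), (290, 36), (291, 49), (293, -33), (294, -52), (295, -27), (328, -31), (329, -24)]
210 [(224, 25), (225, 30), (279, -32), (280, -38)]
225 []
240 [(223, -51), (224, -73), (225, -49), (237, 39), (238, 33), (248, -29), (249, -40), (250, -25), (255, 26), (256, 41), (257, 25), (267, -36), (268, -40), (280, 55), (281, 79), (282, 52)]
255 [(219, -29), (220, -69), (221, -78), (222, -35), (235, 33), (236, 37), (248, -35), (249, -42), (255, 25), (256, 47), (257, 35), (269, -42), (270, -34), (283, 52), (284, 84), (285, 62), (286, 23)]
ports expected [[252.4, 114.0], [252.3, 192.7]]
dark at 252.43478260869563 113.43478260869566 71
dark at 251.70588235294116 191.8235294117647 78
```

The plate's edges and ports are within 1 px of the expected flat pose. Handing in.

```bash
python3 -c "
from workcell import bot
print(bot.job_done())"
```

```text
the job is handed in; nothing more can be done
None
```

The filter stack is built and handed in at about 28 s. By force and camera checks, the thick plate lies flat on the bed and the ported plate flat and square on top of it. No bystander was touched as far as I could tell, and the hand-in call returned no verdict.

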